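Measure the inhibition zone on an agar plate with sprung measuring tweezers

TASK

First press the agar plate down until it sits fully home in the reader. Then pick up the sprung measuring tweezers, bring the two points just above the widest dark clear zone on the plate, level and within a centimetre of it without touching it, and squeeze until the points span that zone from edge to edge. Finish holding the tweezers there, that gap steady, for the reading, and leave the tube rack, the dish stack and the spray bottle where they are.

Things in the scene. Friction and masses are not known exactly. Their poses are not given: they have to be found in the camera images.
- reader: Plate reader, fixed: low white housing 165 (x) by 180 (y) by 26 mm high, with a low black rubber ring (inner radius 46, outer 53 mm, top 36 mm above the bench) round the plate well in its middle. Origin: centre of its underside.
- plate_top (a point): Centre of the top face of the agar plate: a flat round dish 87 mm across and 15 mm thick, sitting bottom up in the reader's ring, its upper face beige (bacterial lawn) with four dark round clear zones, each with a small white disc in its middle. It slides only straight down. Fully home, this face is 42.5 mm above the bench; at the start it stands up to 5 mm higher.
- plate (a joint): How far the plate has been pressed into the reader, m: 0 = standing 5 mm proud, 0.005 = fully home against its stop. It grips a stiff rubber lip: about 5 N of push moves it, and it stays where it is left.
- zone (a point): Centre of the widest dark clear zone, on the plate's top face, 22 mm from the plate's centre. The zone is a circle 28 mm in diameter; the other three zones are 12 to 17 mm. Moves with the plate.
- tweezers: Steel measuring tweezers, 150 mm long, 60 g, lying flat on the rest. Origin: midway between the two ribbed finger grips, at mid-height of the 8 mm high legs, near the balance point, 24 mm above the bench at the start. x points to the tips, y to the left leg, z up. Legs join at the heel (x = -85 mm); graduated arc at x = -45 mm. Grips: flat outer faces 26 mm long (x), 9 mm high, squeezed along y.
- tip_left (a point): Lower end of the left leg's point. The points bend down: their ends are 60 mm ahead (x) of the tweezers' origin and 15 mm below it.
- tip_right (a point): Lower end of the right leg's point.
- tip_mid (a point): Point midway between the ends of the two points: 60 mm ahead of the tweezers' origin on their centre line, 15 mm below it.
- leg_left (a joint): Squeeze of the left leg, rad; the right moves alike. 0 = sprung open: 39 mm wide over the grips, 46 mm between the points. 0.063: 28 mm over the grips, faces parallel, 28 mm between the points. 0.15: nearly shut. Each 1 mm over the grips moves the points 1.7 mm. Spring force at the grips: 3 N open, 7 N at 28 mm, 13 N nearly shut; opens when let go.
- rest: Dark blue instrument rest, fixed: base plate 150 by 64 mm, 3 mm thick, and two cross bars 60 mm long (y), 5 mm thick, 20 mm high, at x = -70 and +38 mm, on which the tweezers lie. Origin: on the bench, directly below the tweezers' origin at the start. Its x points the same way as the tweezers.
- tube_rack: White tube rack with capped vials, 90 by 204 mm, 88 mm high over the caps, bystander. Origin: centre of its underside.
- dish_stack: Stack of three closed culture dishes, 92 mm across, 47 mm high, bystander. Origin: centre of its underside.
- spray_bottle: Blue spray bottle with white head, 72 mm across, 160 mm high, bystander. Origin: centre of its underside.
Mind the look-alikes: they are no part of the job. Leave any orange or pink look-alike of the reader alone.

How it is judged:
On the way, in this order (a step that is already met when the one before it is completed fails the run):
1. the plate is pressed fully home in the reader (value of joint plate above 0.0042 m), for 0.2 s.
2. the tweezers are lifted clear of their rest in the fingers (height (world z) of tweezers above 0.04 m and contact force between tweezers and rest below 0.05 N and contact force between tweezers and the fingers above 1 N), for 0.2 s.
At the end, for the whole second after the job is handed in: Plate home (within 0.8 mm); tweezers held by the fingers alone, level (11 deg) and still, touching neither plate nor rest; points 0 to 12 mm above the plate, steadily 28 mm apart (within 2 mm), their middle within 4 mm of the widest zone's centre; bystanders within 15 mm of their places (value of joint plate above 0.0042 m and distance between tip_left and tip_right between 0.026 and 0.03 m and velocity of joint leg_left between -0.05 and 0.05 rad/s and horizontal distance between tip_mid and zone below 0.004 m and z of tip_left in the frame of zone between 0 and 0.012 m and z of tip_right in the frame of zone between 0 and 0.012 m and angle between tweezers's own z axis and vertical below 0.2 rad and contact force between tweezers and reader below 0.1 N and contact force between tweezers and rest below 0.05 N and contact force between tweezers and the fingers above 1 N and linear speed of tweezers below 0.02 m/s); the arm keeps its last pose, push and grip.
It fails at once if the tube rack is shifted more than 15 mm (distance of tube_rack from where it was at the start of the episode above 0.015 m).
It fails at once if the dish stack is shifted more than 15 mm (distance of dish_stack from where it was at the start of the episode above 0.015 m).
It fails at once if the spray bottle is shifted more than 15 mm or knocked over (distance of spray_bottle from where it was at the start of the episode above 0.015 m or angle between spray_bottle's own z axis and vertical above 0.3 rad).
It also fails if it takes over 53 s, if anything falls off the work surface, if the arm or the gripper's body presses on something with over 40 N, if the wrist force passes 120 N, or if a joint passes its speed limit or range.

ROBOT

A 7-joint arm with a two-finger parallel gripper is mounted at the origin on the work surface. World frame = base frame: x ahead of the robot, y to its left, z up, the work surface at z = 0. Lengths are in m, angles in rad, forces in N, time in s.
With the tool pointing down it reaches from about 0.4 to 0.85 m from the base axis. Payload 4.5 kg.
Tool frame: the origin (TCP) lies between the finger pads; the fingertips stand 11 mm ahead of it and the grasp point (between the pads) lies 8 mm behind it (r.tip_reach is the distance from the TCP to the fingertips, in m); x points along the fingers, y is the direction in which the jaws open and shut, and the axes are right-handed (so a half turn about x gives the same grasp; the last joint's range is limited). The gripper opens to 88 mm and grips with 3 to 60 N. Pads are 18 mm wide; open, the fingers measure 123 mm over their backs; the gripper's body (75 mm by 187 mm) begins 45 mm behind the grasp point.
Start: joints at [-1.193, 0.689, -0.195, 1.565, 0.157, 0.902, -0.215], TCP at [0.211, 0.588, 0.25] pointing down, gripper open.
Joint ranges: [-3.01, 3.01], [-0.46, 2.08], [-1.47, 1.51], [0.13, 2.56], [-1, 4.14], [0.04, 2.09], [-2.66, 2.66]. Speed limits (rad/s): [2.57, 2.57, 3.14, 3.14, 3.14, 3.14, 3.14].

INTERFACE

Orientations are given as a unit quaternion [x, y, z, w].
In Python, from plant import r gives the robot as it stands.
- The arm moves only by the tool drive_tool, never from a script. Its argument "deltas" is a list of rows, each a list of 3 entries, a list of its own where there are three numbers: the turn, a rotation vector about the tool's x, y, z in degrees, then the shift along the tool's x, y, z in cm, then the finger opening in cm, from 0 to 8.81. A call has 1 to 12 rows; each row shifts and turns the commanded pose from where the row before left it, along the tool's axes as they then stand; what a row does not reach is not made up. A row lasts 1/12 s, in which the tool goes at most 41.7 mm and 7.16 degrees, less where a joint would pass 70% of its speed; a pose out of reach is approached as far as the arm can. A call is refused whole if a number of a shift passes 4.17 or a number of a turn 7.16, either way. A call with a gripper value outside its range is refused whole. The fingers move at their own pace and stop on an object; "force" is the grip in N (left out, the last holds). Time passes only in rows, so rows that do not move let the fingers close. It gives the time, the measured TCP pose, the force and the opening at its end, in the units of the state.
- r.get_state(): the state, without advancing time (a new reading comes with each control period).
- r.snapshot(name): name is "scene" or "side" or "wrist"; returns a dict with "color" (400x640x3 uint8, red, green, blue), "fov_y" (degrees; the focal length in pixels is half the picture's height over the tangent of half this angle, whatever the lens; pixels are square), "cx", "cy" (the principal point, pixels), "extrinsics" (4x4, takes a point from world to camera coordinates); the wrist camera has in their place "tool_from_camera" (4x4, takes a point from camera to tool coordinates, whose origin is the TCP and whose axes are the tool frame's). Camera axes: x right, y up, looking along -z (the intrinsics and any distortion apply to the point x, -y, -z); pixel columns grow to the right and rows downward; lengths in m; the calibration is good to about 2 mm. A picture is of the moment at which its call begins: read the wrist's pose just before it. There is no depth.
- r.finish_job(): hands the job in, once; it reports no verdict.
The state is a dict: "clock": time; "q": joint angles; "qd": joint speeds; "joint_torque": joint torques, N m; "tool_pos": TCP position; "eef_rot": TCP orientation; "contact_force": force on the tool from outside, world axes, zero at the start; "moment": the same for the moment, N m; "opening": opening from 0.0 (shut) to 1.0 (fully open).
Only numpy, scipy, OpenCV 4.12 (cv2) and the standard library are available. Lean on these libraries where they do the work, as an engineer would, in place of code of your own. Each camera call takes 0.05 s, during which the arm holds its last target. There are 200 camera calls.

## Working session

There is one attempt and no reset: what is moved stays moved. The work goes in short steps, Python scripts to look and compute and a tool call to move; the robot and the scene stay as the last step left them, time stands still between calls to the robot, and variables do not carry over. Pictures are saved under pics/ and viewed, about 8 in all and at most 12, crops included, and the job is handed in when it is done.

Besides the shell and the picture viewer there is one more tool, called after "Emit:" by a JSON object that holds its "api" and its "payload". drive_tool: Moves the arm, as the interface text tells. Its arguments: {"type":"object","properties":{"deltas":{"type":"array","items":{"type":"array"}},"force":{"type":"number"}},"required":["deltas"]}

```bash
mkdir -p pics
cat > h.py <<'E'
import numpy as np, cv2
from scipy.spatial.transform import Rotation as R
from plant import r
def cam(name):
    s=r.get_state(); p=r.snapshot(name)
    im=p["color"]; f=im.shape[0]/2/np.tan(np.radians(p["fov_y"])/2)
    if "extrinsics" in p: T=np.linalg.inv(np.array(p["extrinsics"]))
    else:
        W=np.eye(4); W[:3,:3]=R.from_quat(s["eef_rot"]).as_matrix(); W[:3,3]=s["tool_pos"]
        T=W@np.array(p["tool_from_camera"])
    return dict(im=im,f=f,cx=p["cx"],cy=p["cy"],T=T)
def ray(c,u,v):
    d=c["T"][:3,:3]@np.array([(u-c["cx"])/c["f"],-(v-c["cy"])/c["f"],-1]); return c["T"][:3,3],d
def onz(c,u,v,z):
    o,d=ray(c,u,v); return o+d*(z-o[2])/d[2]
def proj(c,P):
    q=np.linalg.inv(c["T"])@np.append(P,1); return c["cx"]+c["f"]*q[0]/-q[2], c["cy"]-c["f"]*q[1]/-q[2]
def save(c,n,crop=None,k=1):
    im=c["im"][:,:,::-1]
    if crop: im=im[crop[1]:crop[3],crop[0]:crop[2]]
    cv2.imwrite("pics/"+n,cv2.resize(im,None,fx=k,fy=k,interpolation=cv2.INTER_CUBIC))
E
python3 - <<'E'
from h import *
import pickle
C={}
for n in("scene","side","wrist"):
    C[n]=cam(n); print(n,C[n]["T"].round(3).tolist(),C[n]["f"],C[n]["cx"],C[n]["cy"])
pickle.dump(C,open("c0.pkl","wb"))
print(r.get_state(), r.tip_reach)
a=C["scene"]["im"];cv2.imwrite("pics/scene0.png",a[:,:,::-1])
cv2.imwrite("pics/sw0.png",cv2.resize(np.vstack([C["side"]["im"],C["wrist"]["im"]])[:,:,::-1],(480,600)))
E
```

```text
scene [[-0.823, -0.487, 0.292, 0.954], [0.568, -0.708, 0.419, 0.582], [0.003, 0.511, 0.86, 1.201], [0.0, 0.0, 0.0, 1.0]] 417.3647979495992 317.9653133424657 201.37531097837754
side [[-0.992, 0.1, -0.072, 0.476], [-0.123, -0.784, 0.608, 0.67], [0.005, 0.612, 0.791, 0.925], [0.0, 0.0, 0.0, 1.0]] 367.199548426352 317.7269984314357 201.29663274832993
wrist [[0.337, -0.894, -0.297, 0.133], [0.942, 0.319, 0.108, 0.616], [-0.002, -0.316, 0.949, 0.384], [0.0, 0.0, 0.0, 1.0]] 343.70329038826446 316.0445393715448 197.67128236247032
{'clock': 0.15, 'q': array([-1.19319209,  0.68978663, -0.19454154,  1.56606659,  0.15726716,
        0.90249063, -0.21509911]), 'qd': array([ 0.00081735, -0.00289977,  0.00050819, -0.00157405, -0.00050142,
        0.00146065, -0.00024232]), 'joint_torque': array([-1.48791496e-03, -5.27868533e+01, -1.26855679e+00, -1.53587025e+01,
       -5.25080098e-02,  3.86821208e-03,  1.10768453e-04]), 'tool_pos': array([0.21053509, 0.58799666, 0.2491078 ]), 'eef_rot': array([ 0.12045829,  0.69674801, -0.12141615,  0.69662769]), 'contact_force': array([-0.57096459,  0.24465806, -0.58675035]), 'moment': array([ 0.01520301, -0.00473389,  0.04821168]), 'opening': 0.9991775741275178} 0.011
```

View pics/scene0.png

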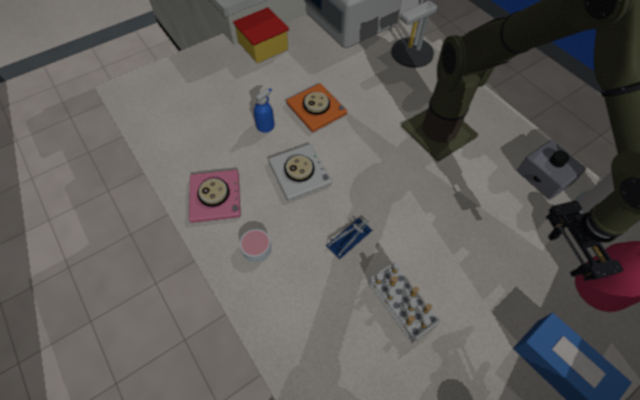

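View pics/sw0.png

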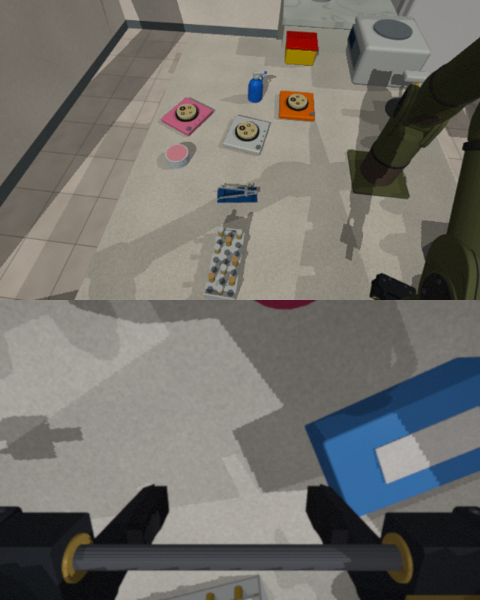

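The scene picture shows three candidates for the reader: white at (300,170), pink at (213,193) and orange at (317,105). I choose the white one. The tweezers lie on the blue rest at (350,237), the rack is at (405,300), the dish stack at (255,243) and the bottle at (263,112). The orange and pink readers are the look-alikes.

Run:
```python
from h import *
import pickle
C=pickle.load(open("c0.pkl","rb"))
s,d=C["scene"],C["side"]
for nm,c,pts in (("scene",s,dict(reader=(299,167,.045),rest=(349,236,.02),rackc=(405,300,.08),stack=(255,240,.047),bottle=(264,128,0))),("side",d,dict(reader=(247*1.333,132*1.333,.045),rest=(238*1.333,193*1.333,.02),stack=(177*1.333,153*1.333,.047),rack=(225*1.333,260*1.333,.08)))):
    for k,(u,v,z) in pts.items(): print(nm,k,onz(c,u,v,z).round(3))
A=cv2.resize(s["im"][130:265,255:385],None,fx=4,fy=4,interpolation=cv2.INTER_CUBIC)
# side positions
B=cv2.resize(d["im"][140:280,280:360],None,fx=3.85,fy=3.857,interpolation=cv2.INTER_CUBIC)
B=B[:540] 
cv2.imwrite("pics/crop1.png",np.hstack([A[:540,:480],B[:,:310]])[:,:,::-1])
```

```text
scene reader [ 0.537 -0.129  0.045]
scene rest [0.544 0.166 0.02 ]
scene rackc [0.555 0.43  0.08 ]
scene stack [0.797 0.024 0.047]
scene bottle [ 0.53 -0.38  0.  ]
side reader [ 0.532 -0.112  0.045]
side rest [0.535 0.171 0.02 ]
side stack [0.798 0.037 0.047]
side rack [0.542 0.432 0.08 ]
```

View pics/crop1.png

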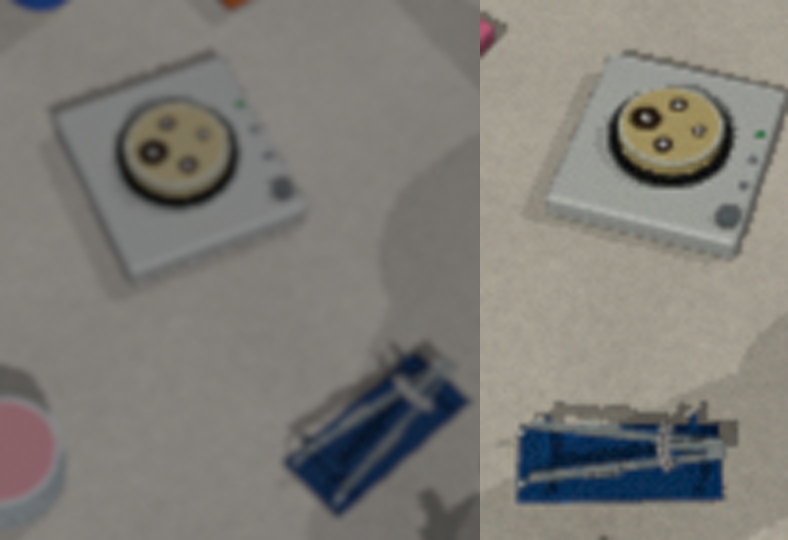

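The crop confirms the white reader. On the beige plate the widest zone is the dark one at scene crop (152,152), on the far (+x) side. The tweezers' tips point to lower left in the scene view, which is away from the robot, and the heel and arc are near the robot.

```bash
cat >> h.py <<'E'
def plan(pos,yaw,do=True):
    """total turn/shift in tool axes: tool x down, tool y at world angle yaw(rad)"""
    s=r.get_state(); M=R.from_quat(s["eef_rot"]); x=np.array([0,0,-1.]); best=None
    for k in (0,np.pi):
        y=np.array([np.cos(yaw+k),np.sin(yaw+k),0]); G=R.from_matrix(np.c_[x,y,np.cross(x,y)])
        rv=(M.inv()*G).as_rotvec()
        if best is None or np.linalg.norm(rv)<np.linalg.norm(best): best=rv
    print("tcp",np.round(s["tool_pos"],4),"y-ang",np.degrees(np.arctan2(*M.as_matrix()[[1,0],1])).round(1),"turn deg",np.degrees(best).round(2),"shift(cur tool axes) cm",(M.inv().apply(np.array(pos)-s["tool_pos"])*100).round(2),"q7",s["q"][-1].round(2),"F",s["contact_force"].round(1),"t",s["clock"])
    print("axes",M.as_matrix().round(3).tolist())
E
python3 - <<'E'
from h import *
import pickle
C=pickle.load(open("c0.pkl","rb"))
# rest outline by blue mask, both views, on ~z=3mm
for n in("scene","side"):
    c=C[n]; hsv=cv2.cvtColor(c["im"],cv2.COLOR_RGB2HSV)
    m=cv2.inRange(hsv,(100,120,30),(125,255,255)); 
    u,v=map(int,proj(c,[.54,.168,.01])); w=np.zeros_like(m); w[v-45:v+45,u-45:u+45]=m[v-45:v+45,u-45:u+45]
    b=cv2.boxPoints(cv2.minAreaRect(cv2.findNonZero(w)))
    print(n,[onz(c,*p,.005)[:2].round(3).tolist() for p in b])
plan([.48,.17,.30],np.pi/2)
E
```

```text
scene [[0.614, 0.148], [0.472, 0.125], [0.47, 0.183], [0.61, 0.204]]
side [[0.619, 0.15], [0.471, 0.123], [0.463, 0.187], [0.605, 0.213]]
tcp [0.2105 0.588  0.2491] y-ang 70.3 turn deg [-1.97e+01 -1.00e-02  8.00e-02] shift(cur tool axes) cm [ -5.05 -30.28  39.46] q7 -0.22 F [-0.6  0.2 -0.6] t 0.15
axes [[-0.0, 0.337, 0.941], [-0.001, 0.941, -0.337], [-1.0, -0.001, 0.0]]
```

Emit:
{"api": "drive_tool", "payload": {"deltas": [[[0, 0, 0], [0, -2, 2.7], 8.8], [[0, 0, 0], [0, -2, 2.7], 8.8], [[0, 0, 0], [0, -2, 2.7], 8.8], [[0, 0, 0], [0, -2, 2.7], 8.8], [[0, 0, 0], [0, -2, 2.7], 8.8], [[0, 0, 0], [0, -2, 2.7], 8.8], [[0, 0, 0], [0, -2, 2.7], 8.8], [[0, 0, 0], [0, -2, 2.7], 8.8], [[0, 0, 0], [0, -2, 2.7], 8.8], [[0, 0, 0], [0, -2, 2.7], 8.8], [[0, 0, 0], [0, -2, 2.7], 8.8], [[0, 0, 0], [0, -2, 2.7], 8.8]]}}

```text
clock: 1.15
tool_pos: [0.4354, 0.2517, 0.2496]
eef_rot: [0.121, 0.697, -0.121, 0.697]
contact_force: [0.1, 0.5, 0.7]
opening: 1.0
```

Emit:
{"api": "drive_tool", "payload": {"deltas": [[[0, 0, 0], [0, -2, 2.7], 8.8], [[0, 0, 0], [0, -2, 2.7], 8.8], [[0, 0, 0], [0, -2, 2.7], 8.8], [[-6, 0, 0], [0, 0, 0], 8.8], [[-6, 0, 0], [0, 0, 0], 8.8], [[-6, 0, 0], [0, 0, 0], 8.8], [[-6, 0, 0], [0, 0, 0], 8.8], [[-5, 0, 0], [0, 0, 0], 8.8], [[0, 0, 0], [0, 0, 0], 8.8], [[0, 0, 0], [0, 0, 0], 8.8]]}}

```text
clock: 1.98
tool_pos: [0.4907, 0.1693, 0.2495]
eef_rot: [-0.056, 0.705, 0.056, 0.705]
contact_force: [0.2, 0.7, -0.7]
opening: 1.002
```

Run:
```python
from h import *
import pickle
c=cam("wrist"); pickle.dump(c,open("w1.pkl","wb")); save(c,"w1.png")
plan([.535,-.12,.2],np.radians(99))
```

```text
tcp [0.4908 0.1694 0.2496] y-ang 99.2 turn deg [ 0.16 -0.02 -0.  ] shift(cur tool axes) cm [  4.96 -29.27  -0.23] q7 0.98 F [-1.2 -0.6  0.3] t 2.0333
axes [[-0.0, -0.159, 0.987], [0.0, 0.987, 0.159], [-1.0, 0.0, -0.0]]
```

View pics/w1.png

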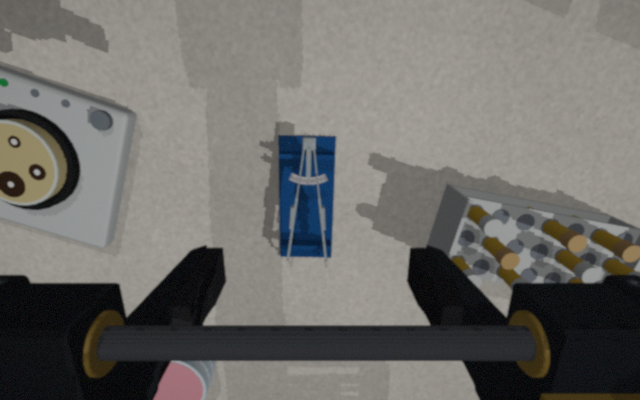

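The wrist view shows the tweezers on the rest: heel (309,141), arc (308,180), grips about (293,217) and (322,217), tips (290,262) and (326,262). The reader is at the left, with the big zone at (12,184).

Run:
```python
from h import *
import pickle
c=pickle.load(open("w1.pkl","rb"))
g=lambda u,v,z:onz(c,u,v,z)[:2]
tl,tr,h=g(326,262,.009),g(290,262,.009),g(309,138,.026)
gr,gl=g(293,217,.026),g(322,217,.026)
tm=(tl+tr)/2; print("tips",tl.round(4),tr.round(4),np.linalg.norm(tl-tr),"heel",h,"len",np.linalg.norm(tm-h),"yaw",np.degrees(np.arctan2(*(tm-h)[::-1])))
u=(tm-h)/np.linalg.norm(tm-h); print("origin from tips",tm-.06*u,"heel",h+.085*u,"grips",(gl+gr)/2,np.linalg.norm(gl-gr))
print("zone",g(12,184,.0475),"arc",g(308,180,.026))
save(c,"w1c.png",(255,120,365,275),5) if 0 else None
```

```text
tips [0.6129 0.2012] [0.62   0.1575] 0.044247574983839924 heel [0.46360159 0.15728103] len 0.15441616987894974 yaw 8.212684806594742
origin from tips [0.55704949 0.1707682 ] heel [0.54772988 0.16942311] grips [0.55110324 0.16911143] 0.03252304591636271
zone [ 0.55488205 -0.13504729] arc [0.50851994 0.16313301]
```

Emit:
{"api": "drive_tool", "payload": {"deltas": [[[0, 0, 0], [0.6, -2.9, -0.5], 0], [[0, 0, 0], [0.6, -2.9, -0.5], 0], [[0, 0, 0], [0.6, -2.9, -0.5], 0], [[0, 0, 0], [0.6, -2.9, -0.5], 0], [[0, 0, 0], [0.6, -2.9, -0.4], 0], [[0, 0, 0], [0.6, -2.9, -0.4], 0], [[0, 0, 0], [0.6, -2.9, -0.4], 0], [[0, 0, 0], [0.6, -2.9, -0.4], 0], [[0, 0, 0], [0.6, -2.9, -0.4], 0], [[0, 0, 0], [0, -2.9, -0.4], 0], [[0, 0, 0], [0, 0, 0], 0], [[0, 0, 0], [0, 0, 0], 0]]}}

```text
clock: 3.03
tool_pos: [0.494, -0.1257, 0.1954]
eef_rot: [-0.056, 0.705, 0.055, 0.705]
contact_force: [0.2, 0.9, 0.6]
opening: 0.115
```

Run:
```python
from h import *
import pickle
c=cam("wrist"); pickle.dump(c,open("w2.pkl","wb")); save(c,"w2.png")
plan([.535,-.12,.2],np.radians(99))
```

```text
tcp [ 0.4944 -0.1237  0.1957] y-ang 99.2 turn deg [ 0.17  0.02 -0.02] shift(cur tool axes) cm [-0.43 -0.28  4.07] q7 1.46 F [ 0.6 -0.2  0.3] t 3.0833
axes [[0.0, -0.159, 0.987], [0.0, 0.987, 0.159], [-1.0, 0.0, 0.0]]
```

View pics/w2.png

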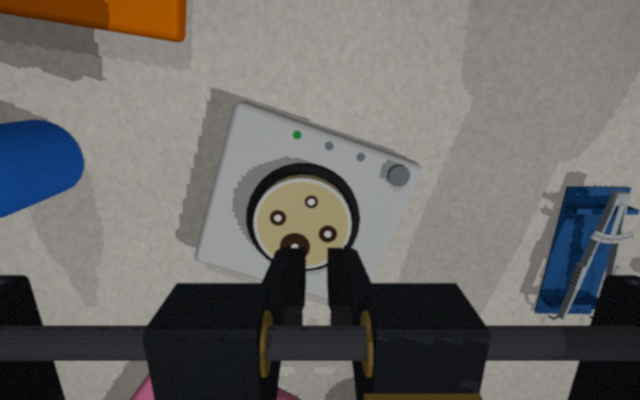

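The wrist view shows the white reader with the plate centred at (302,222). The widest zone is at (294,245), partly behind a finger.

Run:
```python
from h import *
import pickle
c=pickle.load(open("w2.pkl","rb"))
hsv=cv2.cvtColor(c["im"],cv2.COLOR_RGB2HSV)
m=cv2.inRange(hsv,(12,50,110),(35,200,255)); m[:160]=0;m[275:]=0;m[:,:240]=0;m[:,365:]=0
p=cv2.findNonZero(m); hull=cv2.convexHull(p); (x,y,w,h)=cv2.boundingRect(p); print(x,y,w,h,"minEncl",cv2.minEnclosingCircle(p))
P=np.array([onz(c,*q[0],.0475)[:2] for q in hull]).astype(np.float32)
pc,rad=cv2.minEnclosingCircle(P.reshape(-1,1,2)); print("plate",pc,rad)
print("zone disc",onz(c,295,246,.0475),"gap",np.linalg.norm(onz(c,295,246,.0475)[:2]-pc))
pc=np.array(pc); plan([pc[0],pc[1],.07],np.radians(99.2))
```

```text
257 182 91 84 minEncl ((302.01666259765625, 224.0), 45.02787399291992)
plate (0.5332263708114624, -0.13236893713474274) 0.04041709750890732
zone disc [ 0.55441352 -0.13594423  0.0475    ] gap 0.021486697703236
tcp [ 0.4944 -0.1237  0.1957] y-ang 99.2 turn deg [-0.03  0.02 -0.02] shift(cur tool axes) cm [12.57 -1.48  3.7 ] q7 1.46 F [ 0.6 -0.2  0.3] t 3.0833
axes [[0.0, -0.159, 0.987], [0.0, 0.987, 0.159], [-1.0, 0.0, 0.0]]
```

Emit:
{"api": "drive_tool", "payload": {"deltas": [[[0, 0, 0], [0, -0.75, 1.85], 0], [[0, 0, 0], [0, -0.75, 1.85], 0], [[0, 0, 0], [2.5, 0, 0], 0], [[0, 0, 0], [2.5, 0, 0], 0], [[0, 0, 0], [2.5, 0, 0], 0], [[0, 0, 0], [2.5, 0, 0], 0], [[0, 0, 0], [1.5, 0, 0], 0], [[0, 0, 0], [1, 0, 0], 0], [[0, 0, 0], [0, 0, 0], 0], [[0, 0, 0], [0, 0, 0], 0]]}}

```text
clock: 3.92
tool_pos: [0.5336, -0.1314, 0.0709]
eef_rot: [-0.058, 0.705, 0.058, 0.705]
contact_force: [-0.5, 0.2, 0.7]
opening: 0.009
```

Emit:
{"api": "drive_tool", "payload": {"deltas": [[[0, 0, 0], [0.3, 0, 0], 0], [[0, 0, 0], [0.3, 0, 0], 0], [[0, 0, 0], [0.2, 0, 0], 0], [[0, 0, 0], [0.2, 0, 0], 0], [[0, 0, 0], [0.2, 0, 0], 0], [[0, 0, 0], [0.2, 0, 0], 0], [[0, 0, 0], [0, 0, 0], 0], [[0, 0, 0], [0, 0, 0], 0]]}}

```text
clock: 4.58
tool_pos: [0.5332, -0.1326, 0.0566]
eef_rot: [-0.057, 0.705, 0.057, 0.705]
contact_force: [0.1, -0.5, 1.3]
opening: 0.002
```

Emit:
{"api": "drive_tool", "payload": {"deltas": [[[0, 0, 0], [0.1, 0, 0], 0], [[0, 0, 0], [0.1, 0, 0], 0], [[0, 0, 0], [0, 0, 0], 0]]}}

```text
clock: 4.83
tool_pos: [0.5332, -0.1326, 0.0548]
eef_rot: [-0.057, 0.705, 0.057, 0.705]
contact_force: [-1.2, -0.5, 3.3]
opening: 0.01
```

Emit:
{"api": "drive_tool", "payload": {"deltas": [[[0, 0, 0], [0.1, 0, 0], 0], [[0, 0, 0], [0, 0, 0], 0]]}}

```text
clock: 5.0
tool_pos: [0.5332, -0.1326, 0.054]
eef_rot: [-0.057, 0.705, 0.057, 0.705]
contact_force: [-1.3, 0.6, 6.5]
opening: 0.004
```

Emit:
{"api": "drive_tool", "payload": {"deltas": [[[0, 0, 0], [0.1, 0, 0], 0], [[0, 0, 0], [0, 0, 0], 0]]}}

```text
clock: 5.17
tool_pos: [0.5333, -0.1326, 0.0539]
eef_rot: [-0.058, 0.705, 0.057, 0.705]
contact_force: [-3.4, 0.0, 15.1]
opening: 0.006
```

Force climbs to 15 N with no further motion, and the fingertips are at 42.9 mm, so the plate is at its stop. One more firm push, held.

Emit:
{"api": "drive_tool", "payload": {"deltas": [[[0, 0, 0], [0.07, 0, 0], 0], [[0, 0, 0], [0, 0, 0], 0], [[0, 0, 0], [0, 0, 0], 0], [[0, 0, 0], [0, 0, 0], 0]]}}

```text
clock: 5.5
tool_pos: [0.5332, -0.1326, 0.0538]
eef_rot: [-0.058, 0.705, 0.057, 0.705]
contact_force: [-4.3, 0.7, 21.7]
opening: 0.003
```

Emit:
{"api": "drive_tool", "payload": {"deltas": [[[0, 0, 0], [-2, 0, 0], 0], [[0, 0, 0], [-3, 0, -1], 0], [[0, 0, 0], [-3, 0, -1], 0], [[0, 0, 0], [-3, 0, -1], 0], [[0, 0, 0], [-3, 0, -1], 4], [[0, 0, 0], [0, 2.9, 0.5], 8.8], [[0, 0, 0], [0, 2.9, 0.5], 8.8], [[0, 0, 0], [0, 2.9, 0.5], 8.8], [[0, 0, 0], [0, 0, 0], 8.8], [[0, 0, 0], [0, 0, 0], 8.8]]}}

```text
clock: 6.33
tool_pos: [0.4946, -0.0489, 0.192]
eef_rot: [-0.059, 0.705, 0.059, 0.705]
contact_force: [0.4, -0.1, -0.2]
opening: 0.436
```

Run:
```python
from h import *
import pickle
c=cam("wrist"); pickle.dump(c,open("w3.pkl","wb")); save(c,"w3.png",(100,0,440,300),2)
plan([.50,.17,.2],np.radians(99))
```

```text
tcp [ 0.4944 -0.0507  0.1918] y-ang 99.4 turn deg [ 0.37 -0.03  0.01] shift(cur tool axes) cm [-0.83 21.69  4.15] q7 1.31 F [-0.1 -0.4  0. ] t 6.3833
axes [[-0.001, -0.163, 0.987], [-0.0, 0.987, 0.163], [-1.0, -0.0, -0.001]]
```

View pics/w3.png

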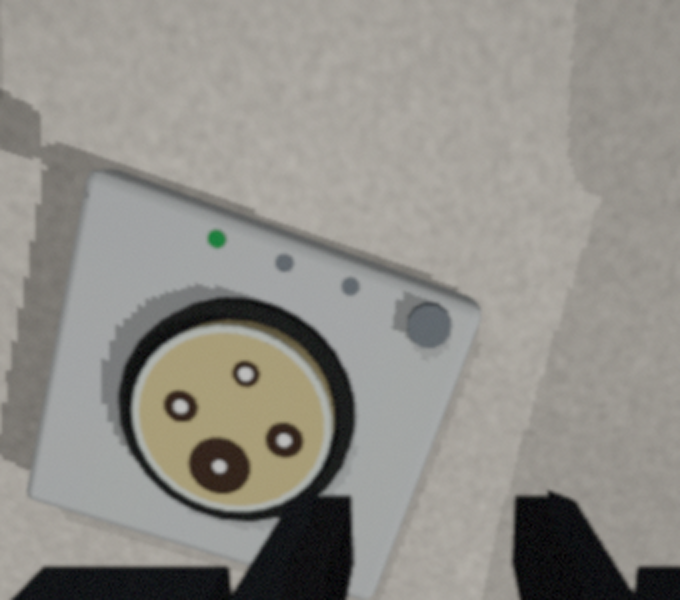

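The plate is seen whole: widest zone at full-image (210,233), plate centre about (216,208). It now sits lower in the ring.

Run:
```python
from h import *
import pickle
c=pickle.load(open("w3.pkl","rb"))
g=cv2.cvtColor(c["im"],cv2.COLOR_RGB2HSV)
m=(g[...,2]<90).astype(np.uint8)
n,l,st,ce=cv2.connectedComponentsWithStats(m)
k=l[231,204]; print("zone px",ce[k],st[k]); z=onz(c,*ce[k],.0425); print("zone",z, "width m",st[k][2]/c["f"]*np.linalg.norm(z-c["T"][:3,3]))
b=cv2.inRange(g,(12,50,110),(35,200,255)); b[:, :150]=0; b[:150]=0; b[270:]=0; b[:,290:]=0
n,l,st,ce=cv2.connectedComponentsWithStats(b); k=1+st[1:,4].argmax()
hull=cv2.convexHull(cv2.findNonZero((l==k).astype(np.uint8)))
P=np.array([onz(c,*q[0],.0425)[:2] for q in hull]).astype(np.float32)
pc,rad=cv2.minEnclosingCircle(P.reshape(-1,1,2)); print("plate",pc,rad,np.linalg.norm(z[:2]-pc))
```

```text
zone px [209.2206655  232.27670753] [195 219  30  27 571]
zone [ 0.55514632 -0.13675748  0.0425    ] width m 0.028517753438646837
plate (0.5336369276046753, -0.13254554569721222) 0.040359821170568466 0.02191790410065031
```

Emit:
{"api": "drive_tool", "payload": {"deltas": [[[0, 0, 0], [0, 3, 0.5], 8.8], [[0, 0, 0], [0, 3, 0.5], 8.8], [[0, 0, 0], [0, 3, 0.5], 8.8], [[0, 0, 0], [0, 3, 0.5], 8.8], [[0, 0, 0], [0, 3, 0.5], 8.8], [[0, 0, 0], [0, 3, 0.5], 8.8], [[0, 0, 0], [0, 3, 0.5], 8.8], [[0, 0, 0], [0, 0.7, 0], 8.8], [[0, 0, 0], [0, 0, 0], 8.8], [[0, 0, 0], [0, 0, 0], 8.8]]}}

```text
clock: 7.22
tool_pos: [0.4942, 0.167, 0.1916]
eef_rot: [-0.057, 0.705, 0.056, 0.704]
contact_force: [-0.8, -0.9, 0.5]
opening: 1.0
```

Run:
```python
from h import *
import pickle
c=cam("wrist"); pickle.dump(c,open("w4.pkl","wb")); save(c,"w4.png",(200,80,440,330),2.4)
plan([.553,.1695,.1],np.radians(98.5))
```

```text
tcp [0.4942 0.1661 0.1916] y-ang 99.1 turn deg [ 0.62 -0.07  0.13] shift(cur tool axes) cm [ 9.15 -0.58  5.87] q7 0.95 F [ 0.5  0.  -0.2] t 7.2667
axes [[-0.001, -0.159, 0.987], [-0.002, 0.987, 0.159], [-1.0, -0.002, -0.001]]
```

View pics/w4.png

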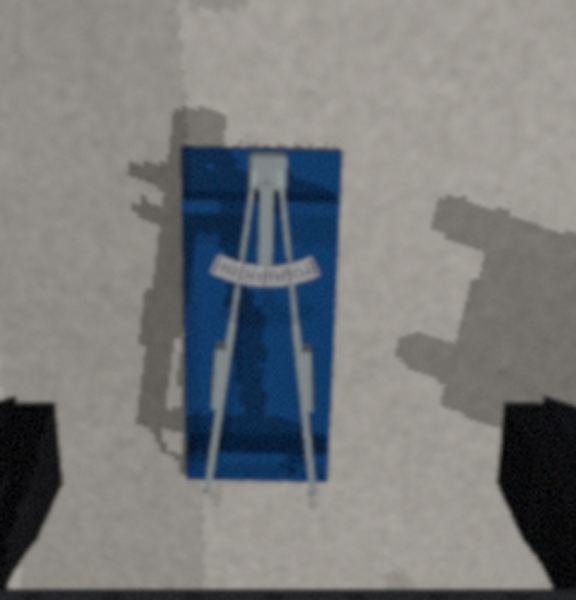

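Close view: heel (268,154) in the crop, grips centred at (219,378) and (307,378), tips (209,492) and (313,498). The rest and tweezers are undisturbed.

Run:
```python
from h import *
import pickle
c=pickle.load(open("w4.pkl","rb"))
g=lambda u,v,z:onz(c,u/2.4+200-.3,v/2.4+80-.3,z)[:2]
tl,tr,h=g(313,497,.009),g(209,492,.009),g(268,154,.028)
gr,gl=g(219,378,.0285),g(307,378,.0285)
tm=(tl+tr)/2;d=tm-h;u=d/np.linalg.norm(d)
print("tipgap",np.linalg.norm(tl-tr),"len",np.linalg.norm(d),"yaw",np.degrees(np.arctan2(d[1],d[0])))
o=(gl+gr)/2
print("origin:",tm-.06*u,h+.085*u,"grips",o,np.linalg.norm(gl-gr),"yaw heel-grip",np.degrees(np.arctan2(*(o-h)[::-1])),"legperp",np.degrees(np.arctan2(*(gl-gr)[::-1]))-90, "tips perp",np.degrees(np.arctan2(*(tl-tr)[::-1]))-90)
```

```text
tipgap 0.046222806411102366 len 0.1546201638532304 yaw 7.72598309790468
origin: [0.55637855 0.16983863] [0.54684572 0.16854534] grips [0.55070379 0.1690297 ] 0.03488743714843769 yaw heel-grip 7.701038483005539 legperp 9.276940543690955 tips perp 6.128663248118798
```

Emit:
{"api": "drive_tool", "payload": {"deltas": [[[0, 0, 0], [2, -0.15, 1.4], 8.8], [[0, 0, 0], [2, -0.15, 1.4], 8.8], [[0, 0, 0], [2, -0.15, 1.4], 8.8], [[0, 0, 0], [2, -0.15, 1.5], 8.8], [[1.1, 0, 0], [2, 0, 0], 8.8], [[0, 0, 0], [2, 0, 0], 8.8], [[0, 0, 0], [1.5, 0, 0], 8.8], [[0, 0, 0], [1.5, 0, 0], 8.8], [[0, 0, 0], [1, 0, 0], 8.8], [[0, 0, 0], [0.8, 0, 0], 8.8], [[0, 0, 0], [0.5, 0, 0], 8.8], [[0, 0, 0], [0, 0, 0], 8.8]]}}

```text
clock: 8.27
tool_pos: [0.551, 0.1714, 0.0184]
eef_rot: [-0.051, 0.706, 0.05, 0.705]
contact_force: [-0.0, 0.2, 0.2]
opening: 1.0
```

Run:
```python
from h import *
c=cam("wrist"); save(c,"w5.png")
plan([.5515,.1692,.018],np.radians(98))
```

```text
tcp [0.5513 0.1718 0.019 ] y-ang 98.2 turn deg [ 0.17 -0.01  0.02] shift(cur tool axes) cm [ 0.1  -0.26 -0.02] q7 0.88 F [-0.1  0.1  0.1] t 8.3167
axes [[-0.0, -0.142, 0.99], [-0.0, 0.99, 0.142], [-1.0, -0.0, -0.0]]
```

View pics/w5.png

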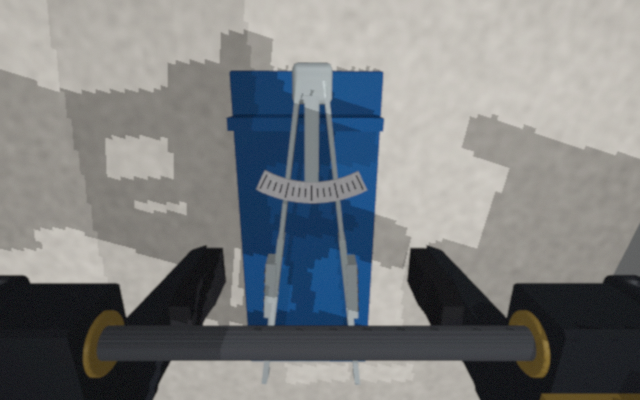

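Fingers straddle the legs. The arc centre is at (312,188), the grips' near ends are at (270,254) and (350,254), and the heel end is at (313,64).

Run:
```python
from h import *
c=cam("wrist"); s=r.get_state(); M=R.from_quat(s["eef_rot"])
for n,u,v,z in (("arc(-45)",312,188,.03),("heel(-85)",313,64,.028),("gR(-13)",270,254,.0285),("gL(-13)",350,254,.0285),("tipR",266,380,.009),("tipL",356,380,.009)):
    print(n,(M.inv().apply(onz(c,u,v,z)-s["tool_pos"])*1000).round(1))
```

```text
arc(-45) [-10.6  -2.1 -45.4]
heel(-85) [ -8.6  -1.6 -89.2]
gR(-13) [ -9.1 -19.3 -16.8]
gL(-13) [ -9.1  13.3 -16.8]
tipR [ 10.5 -27.7  69.5]
tipL [10.5 21.1 69.5]
```

Emit:
{"api": "drive_tool", "payload": {"deltas": [[[0, 0, 0], [0.1, -0.25, -0.1], 6], [[0, 0, 0], [0, 0, 0], 5], [[0, 0, 0], [0, 0, 0], 4.3], [[0, 0, 0], [0, 0, 0], 4], [[0, 0, 0], [0, 0, 0], 3.6], [[0, 0, 0], [0, 0, 0], 3.2], [[0, 0, 0], [0, 0, 0], 2.8], [[0, 0, 0], [0, 0, 0], 2.8], [[0, 0, 0], [0, 0, 0], 2.8], [[0, 0, 0], [0, 0, 0], 2.8], [[0, 0, 0], [0, 0, 0], 2.8], [[0, 0, 0], [0, 0, 0], 2.8]], "force": 20}}

```text
clock: 9.37
tool_pos: [0.5506, 0.1697, 0.0181]
eef_rot: [-0.051, 0.705, 0.051, 0.705]
contact_force: [0.3, -0.3, 0.1]
opening: 0.316
```

Emit:
{"api": "drive_tool", "payload": {"deltas": [[[0, 0, 0], [0, 0, 0], 2.8], [[0, 0, 0], [0, 0, 0], 2.8], [[0, 0, 0], [-0.3, 0, 0], 2.8], [[0, 0, 0], [-0.5, 0, 0], 2.8], [[0, 0, 0], [-1, 0, 0], 2.8], [[0, 0, 0], [-1.5, 0, 0], 2.8], [[0, 0, 0], [-1.5, 0, 0], 2.8], [[0, 0, 0], [-1.5, 0, 0], 2.8], [[0, 0, 0], [-1.5, 0, 0], 2.8], [[0, 0, 0], [-1.5, 0, 0], 2.8], [[0, 0, 0], [-1, 0, 0], 2.8], [[0, 0, 0], [0, 0, 0], 2.8]]}}

```text
clock: 10.37
tool_pos: [0.5519, 0.1702, 0.1236]
eef_rot: [-0.05, 0.704, 0.051, 0.707]
contact_force: [-0.1, -0.5, -1.3]
opening: 0.322
```

Run:
```python
from h import *
import pickle
c=cam("wrist"); pickle.dump(c,open("w6.pkl","wb")); s=cam("side"); pickle.dump(s,open("s6.pkl","wb"))
st=r.get_state(); u,v=map(int,proj(s,st["tool_pos"])); print(u,v,st["opening"]*88.1)
a=cv2.resize(c["im"],(512,320)); b=cv2.resize(s["im"][v-35:v+35,u-64:u+64],(512,280),interpolation=cv2.INTER_CUBIC)
cv2.imwrite("pics/w6.png",np.vstack([a,b])[:,:,::-1]); plan([.5,-.13,.1],np.radians(98))
```

```text
311 236 28.094054562464013
tcp [0.5506 0.1696 0.1213] y-ang 98.2 turn deg [ 0.2   0.04 -0.01] shift(cur tool axes) cm [  2.12 -28.93  -9.28] q7 0.94 F [-0.3 -0.2 -0.7] t 10.4667
axes [[0.001, -0.143, 0.99], [0.0, 0.99, 0.143], [-1.0, 0.0, 0.001]]
```

View pics/w6.png

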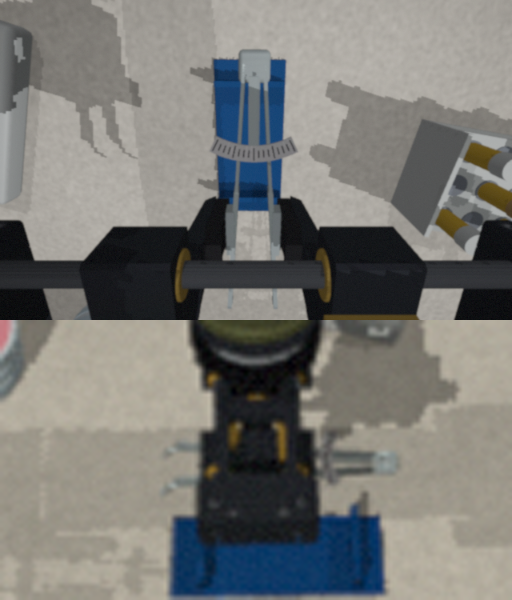

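The tweezers are off the rest and level, with tips at wrist pixels (290,382) and (345,382). The opening is 28.1 mm. Next I carry them over the reader.

Emit:
{"api": "drive_tool", "payload": {"deltas": [[[0, 0, 0], [0, -1.4, -0.5], 2.8], [[0, 0, 0], [0, -2.6, -0.8], 2.8], [[0, 0, 0], [0, -3, -1], 2.8], [[0, 0, 0], [0, -3, -1], 2.8], [[0, 0, 0], [0, -3, -1], 2.8], [[0, 0, 0], [0, -3, -1], 2.8], [[0, 0, 0], [0, -3, -1], 2.8], [[0, 0, 0], [0, -3, -1], 2.8], [[0, 0, 0], [0, -3, -1], 2.8], [[0, 0, 0], [0.5, -2.6, -0.9], 2.8], [[0, 0, 0], [0.5, -1.8, -0.6], 2.8], [[0, 0, 0], [0.5, -1, -0.1], 2.8]]}}

```text
clock: 11.47
tool_pos: [0.4928, -0.1499, 0.1048]
eef_rot: [-0.049, 0.707, 0.048, 0.704]
contact_force: [-0.0, -0.7, -1.4]
opening: 0.323
```

Emit:
{"api": "drive_tool", "payload": {"deltas": [[[0, 0, 0], [0.5, 0, 0], 2.8], [[0, 0, 0], [0.5, 0, 0], 2.8], [[0, 0, 0], [0.5, 0, 0], 2.8], [[0, 0, 0], [0, 0, 0], 2.8], [[0, 0, 0], [0, 0, 0], 2.8]]}}

```text
clock: 11.88
tool_pos: [0.4961, -0.1436, 0.0907]
eef_rot: [-0.051, 0.705, 0.052, 0.705]
contact_force: [-0.9, -0.1, -0.6]
opening: 0.318
```

Run:
```python
from h import *
plan([.4957,-.1456,.0586],np.radians(98))
```

```text
tcp [ 0.4961 -0.1436  0.0907] y-ang 98.4 turn deg [ 0.36 -0.02 -0.06] shift(cur tool axes) cm [ 3.21 -0.2  -0.07] q7 1.33 F [-0.9 -0.1 -0.6] t 11.8833
axes [[-0.001, -0.145, 0.989], [0.001, 0.989, 0.145], [-1.0, 0.001, -0.0]]
```

Lower to about 12 mm above (TCP z 0.064) and look.

Emit:
{"api": "drive_tool", "payload": {"deltas": [[[0, 0, 0], [0.7, -0.1, 0], 2.8], [[0, 0, 0], [0.7, -0.1, 0], 2.8], [[0, 0, 0], [0.7, 0, 0], 2.8], [[0, 0, 0], [0.5, 0, 0], 2.8], [[0, 0, 0], [0, 0, 0], 2.8], [[0, 0, 0], [0, 0, 0], 2.8], [[0, 0, 0], [0, 0, 0], 2.8]]}}

```text
clock: 12.47
tool_pos: [0.4963, -0.1473, 0.065]
eef_rot: [-0.051, 0.705, 0.051, 0.705]
contact_force: [1.0, -1.2, 0.0]
opening: 0.322
```

Run:
```python
from h import *
import pickle
W,S,D=cam("wrist"),cam("scene"),cam("side"); pickle.dump((W,S,D),open("f1.pkl","wb"))
plan([.4957,-.1456,.0586],np.radians(98))
z=[.555,-.137,.0425]
for c in(W,S,D): print(np.round(proj(c,z),1))
a=cv2.resize(W["im"][200:400,200:440],None,fx=3.2,fy=3.2,interpolation=cv2.INTER_CUBIC)[300:]
def cr(c): 
    u,v=map(int,proj(c,z)); print(u-32,v-22); return cv2.resize(c["im"][v-22:v+22,u-32:u+32],None,fx=6,fy=6,interpolation=cv2.INTER_CUBIC)
cv2.imwrite("pics/f1.png",np.vstack([a,np.hstack([cr(S),cr(D)])])[:,:,::-1])
```

```text
tcp [ 0.4964 -0.1474  0.0653] y-ang 98.2 turn deg [0.2  0.03 0.  ] shift(cur tool axes) cm [ 0.67  0.18 -0.05] q7 1.31 F [ 0.1 -0.4 -0.3] t 12.6167
axes [[0.001, -0.143, 0.99], [0.0, 0.99, 0.143], [-1.0, -0.0, 0.001]]
[319.6 347.8]
[293.2 168.4]
[322.9 170.2]
261 146
290 148
```

View pics/f1.png

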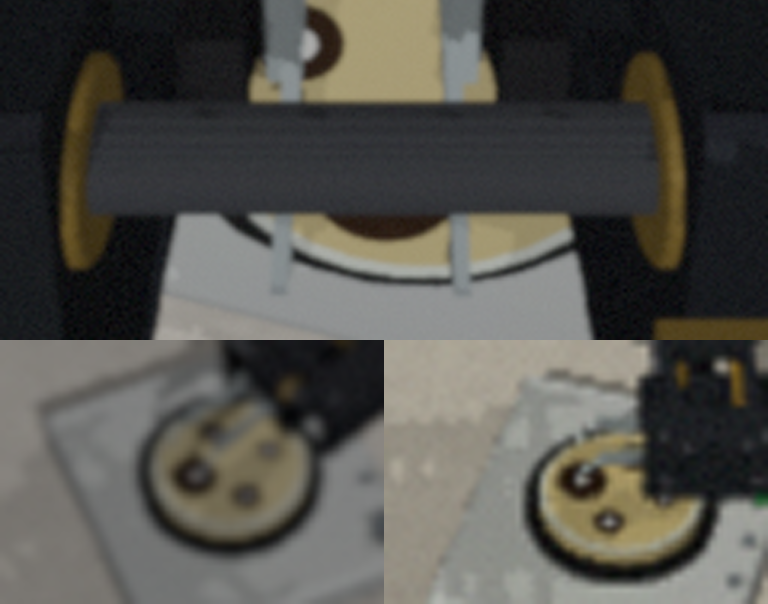

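Wrist crop: tips at full-image about (288,384) and (344,384), with the zone's lower edge seen beyond the bar at (319,369). The tips look a few mm too far to −y. I work the numbers out next.

```bash
python3 - <<'E'
from h import *
import pickle
W,S,D=pickle.load(open("f1.pkl","rb")); M=W["T"]
# zone lower edge in wrist: crop (388,240)
e=onz(W,388/3.2+200,(240+300)/3.2+200,.0425); print("zone far edge(wrist)",e, "-> expected", np.array([.555,-.137])+.014*np.array([.99,.143]))
for z in (.050,.053,.056,.059): print(z,"tips R,L",onz(W,282/3.2+200,590/3.2+200,z)[:2].round(4),onz(W,460/3.2+200,590/3.2+200,z)[:2].round(4))
u=np.array([.99,.143,0]);n=np.array([-.143,.99,0])
for nm,c,o,off in(("scene",S,(261,146),(0,340)),("side",D,(290,148),(384,340))):
    k=lambda P:((np.array(proj(c,P))-o)*6+off).round(0)
    t=np.array([.4964,-.1474,.0562])+.06*u
    print(nm,"zone",k([.555,-.137,.0425]),"pred tips R,L",k(t-.014*n),k(t+.014*n))
E
python3 - <<'E'
import sys; sys.path.insert(0,".")
from h import *
import pickle
W,S,D=pickle.load(open("f1.pkl","rb"))
k=lambda c,o:cv2.resize(c["im"][o[1]:o[1]+38,o[0]:o[0]+38],None,fx=10,fy=10,interpolation=cv2.INTER_CUBIC)
a=np.hstack([k(S,(275,148)),k(D,(306,152))]); a=cv2.convertScaleAbs(a,alpha=1.6)
cv2.imwrite("pics/f1b.png",a[:,:,::-1])
E
```

```text
zone far edge(wrist) [ 0.56969571 -0.13387751  0.0425    ] -> expected [ 0.56886  -0.134998]
0.05 tips R,L [ 0.576  -0.1519] [ 0.5715 -0.1209]
0.053 tips R,L [ 0.5728 -0.1521] [ 0.5684 -0.1217]
0.056 tips R,L [ 0.5695 -0.1522] [ 0.5652 -0.1224]
0.059 tips R,L [ 0.5663 -0.1523] [ 0.5621 -0.1232]
scene zone [193. 474.] pred tips R,L [173. 444.] [206. 473.]
side zone [582. 473.] pred tips R,L [580. 434.] [582. 472.]
```

View pics/f1b.png

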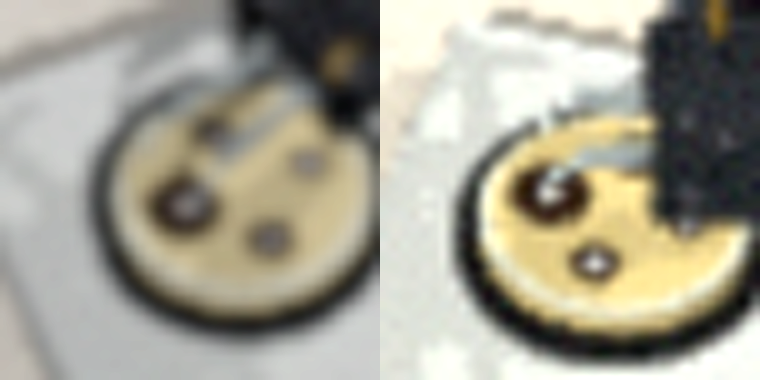

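In the wrist view the tips' lowest pixels are the raised elbows of the points; at that height they land 60 mm ahead of the TCP. The side view agrees: tips at (323.5,170) and (323,163.5) against predicted (323,170) and (322.7,163.7). So tip_mid is about (0.556,-0.139) and the zone about (0.555,-0.136). I shift +2.5 mm in y and lower 6.5 mm.

Emit:
{"api": "drive_tool", "payload": {"deltas": [[[0, 0, 0], [0, 0.12, 0], 2.8], [[0, 0, 0], [0.1, 0.13, -0.04], 2.8], [[0, 0, 0], [0.2, 0, 0], 2.8], [[0, 0, 0], [0.2, 0, 0], 2.8], [[0, 0, 0], [0.1, 0, 0], 2.8], [[0, 0, 0], [0, 0, 0], 2.8], [[0, 0, 0], [0, 0, 0], 2.8], [[0, 0, 0], [0, 0, 0], 2.8], [[0, 0, 0], [0, 0, 0], 2.8], [[0, 0, 0], [0, 0, 0], 2.8], [[0, 0, 0], [0, 0, 0], 2.8]]}}

```text
clock: 13.53
tool_pos: [0.4955, -0.1449, 0.0591]
eef_rot: [-0.051, 0.705, 0.051, 0.705]
contact_force: [-0.2, -1.2, -1.0]
opening: 0.318
```

Run:
```python
from h import *
W,S,D=cam("wrist"),cam("scene"),cam("side")
plan([.4957,-.145,.0586],np.radians(98)); s=r.get_state(); print(s["opening"]*88.1)
u=np.array([.99,.143,0]);n=np.array([-.143,.99,0]); t=np.array(s["tool_pos"])+.06*u-[0,0,.0091]
print("tip_mid",t); print([np.round(proj(D,p),1).tolist() for p in (t-.014*n,t+.014*n,[.5554,-.1363,.0425])])
a=cv2.resize(W["im"][290:400,200:440],(760,348),interpolation=cv2.INTER_CUBIC)
b=cv2.resize(D["im"][152:176,306:344],(760,480),interpolation=cv2.INTER_CUBIC)[:250]
b=cv2.resize(D["im"][155:180,300:376],(760,250),interpolation=cv2.INTER_CUBIC)
cv2.imwrite("pics/f2.png",np.vstack([a,b])[:,:,::-1])
```

```text
tcp [ 0.4955 -0.1449  0.059 ] y-ang 98.2 turn deg [ 0.2   0.01 -0.  ] shift(cur tool axes) cm [ 0.04 -0.01  0.02] q7 1.3 F [ 0.  -0.  -0.7] t 13.6833
axes [[0.0, -0.143, 0.99], [0.0, 0.99, 0.143], [-1.0, 0.0, 0.0]]
28.066372431461293
tip_mid [ 0.55491438 -0.1363288   0.04993777]
[[322.8, 165.6], [323.1, 172.0], [322.8, 170.3]]
```

View pics/f2.png

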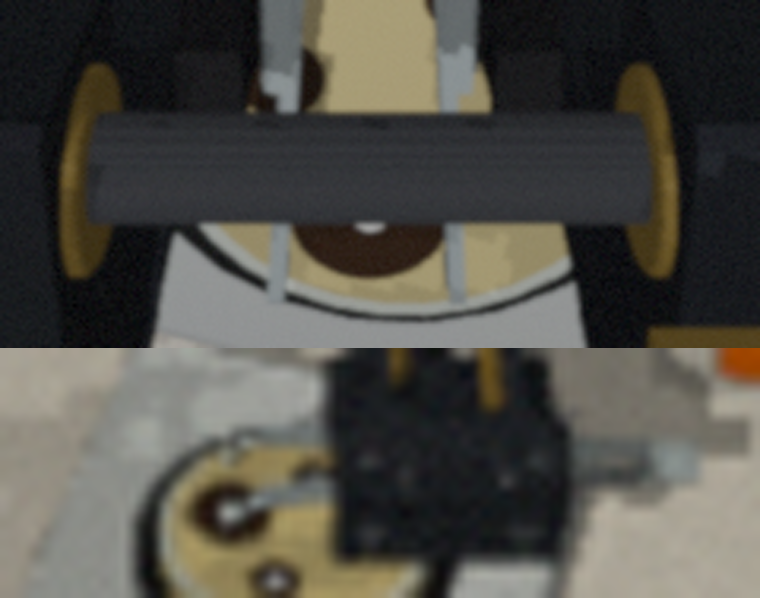

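Wrist: zone centred at column 370 of the crop, its white disc just showing at (370,226), legs at 279 and 453 (middle 366). Side view: the tips straddle the zone. One last number check from the dark zone's fit.

Run:
```python
from h import *
W=cam("wrist"); k=760/240
f=lambda x,y,z:onz(W,x/k+200,y/k+290,z)
e=f(370,277,.0425); u=np.array([.99,.143,0]); s=r.get_state()
print("zone from far edge",e-.014*u,"disc far edge",f(370,233,.0425))
for z in (.0555,.058,.0605): 
    a,b=f(275,300,z),f(456,300,z); print("elbows z",z,(a+b)/2,np.linalg.norm(a-b))
print("t",s["clock"],s["opening"]*88.1)
```

```text
zone from far edge [ 0.5557104  -0.13602902  0.0425    ] disc far edge [ 0.55982784 -0.13544057  0.0425    ]
elbows z 0.0555 [ 0.56111432 -0.13602759  0.0555    ] 0.029739195793911596
elbows z 0.058 [ 0.558462   -0.13640401  0.058     ] 0.02920397475661495
elbows z 0.0605 [ 0.55580968 -0.13678043  0.0605    ] 0.028668753719318346
t 13.7333 28.219873595283726
```

```bash
python3 -c "
from plant import r
print(r.finish_job())"
```

```text
the job is handed in; nothing more can be done
None
```

I pressed the plate home, picked up the tweezers and handed in the job at about 13.7 s, with the points held over the widest zone. No verdict was reported.

- **Plate:** I pressed it until the force climbed to about 22 N with no further motion, with the fingertips at about 42.8 mm against the expected 42.5 mm. That is the stop.
- **Tweezers:** I gripped them at the ribbed grips with the fingers set to 28 mm (28.1 mm measured) and lifted them clear of the rest. They stayed level on the way to the reader.
- **Points over the zone:** their middle is at about (0.555, -0.136). The zone's centre is at about (0.556, -0.136). The points are about 7 mm above the plate by calculation from the gripper's height; I did not measure that height directly.
- **Gap:** about 28 mm, estimated from the finger opening and the wrist view.
- **Bystanders:** the rack, dish stack and bottle were not touched on any move. I did not measure their positions again at the end.

**Checks that disagreed:**
- The wrist view at first put the points 10 mm too far forward. I had picked the raised bends of the legs instead of the lower ends, and the side camera confirmed the stated 60 mm.
- The side camera put the zone about 1 pixel (2 to 3 mm) further in +y than the wrist camera did. A point may have overlapped the white disc there, so I relied on the closer wrist view.

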